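# Lock the lid on the toy-block tub

## Robot

A 7-joint arm with a two-finger parallel gripper is mounted at the origin on the work surface. World frame = base frame: x ahead of the robot, y to its left, z up, the work surface at z = 0. Lengths are in m, angles in rad, forces in N, time in s.
With the tool pointing down it reaches from about 0.4 to 0.85 m from the base axis. Payload 4.5 kg.
Tool frame: the origin (TCP) lies on the centre line of the jaws, within the pads' length; the fingertips stand 19 mm ahead of it and the grasp point (between the pads) is the TCP; y points along the fingers, x is the direction in which the jaws open and shut, and the axes are right-handed (so a half turn about y gives the same grasp; the last joint's range is limited). The gripper opens to 85 mm and grips with 20 to 120 N. Pads are 22 mm wide; open, the fingers measure 114 mm over their backs; the gripper's body (76 mm by 85 mm) begins 54 mm behind the grasp point. The pads swing forward as they close: fully open they stand 13 mm farther back than shut.
Start: joints at [1.191, 0.689, -0.195, 1.565, 0.157, 0.902, -0.215], TCP at [0.251, -0.572, 0.25] pointing down, gripper open.
Joint ranges: [-3.01, 3.01], [-0.46, 2.08], [-1.47, 1.51], [0.13, 2.56], [-1, 4.14], [0.04, 2.09], [-2.66, 2.66]. Speed limits (rad/s): [2.57, 2.57, 3.14, 3.14, 3.14, 3.14, 3.14].

## Interface

Orientations are given as a unit quaternion [x, y, z, w].
In Python, from bench import r gives the robot as it stands.
- The arm moves only by the shell command python3 -m handwheel 'ROWS' [FORCE]. ROWS is JSON, a list that holds one entry, the list of rows, each a list of 7 numbers: the shift along the world's x, y, z in m, then the turn, a rotation vector about the world's x, y, z in degrees, then the opening, from 0 (shut) to 1 (fully open). A call has 1 to 20 rows; each row is the pose to reach, as a shift and turn from the pose commanded when the call began; what a row does not reach only later rows make up. A row lasts 1/12 s, in which the tool goes at most 41.7 mm and 7.16 degrees, less where a joint would pass 70% of its speed; a pose out of reach is approached as far as the arm can. A call with a gripper value outside its range is refused whole. The fingers move at their own pace and stop on an object; FORCE is the grip in N (left out, the last holds). Time passes only in rows, so rows that repeat a pose let the fingers close. It gives the time, the measured TCP pose, the force and the opening at its end, in the units of the state.
- r.get_obs(): the state, without advancing time (a new reading comes with each control period).
- r.camera(name): name is "side" or "top" or "wrist"; returns the picture (420x560x3 uint8, red, green, blue); there is no depth.
- r.camera_info(name): a dict with "camera_matrix" (3x3 intrinsics, pixels), "rvec" (rotation vector, rad) and "tvec" (3), from world to camera coordinates, as OpenCV has them; the wrist camera has in their place "hand_eye" (4x4, takes a point from camera to tool coordinates, whose origin is the TCP and whose axes are the tool frame's). Camera axes: x right, y down, z forward; pixel columns grow to the right and rows downward; lengths in m; the calibration is good to about 2 mm. A picture is of the moment at which its call begins: read the wrist's pose just before it. camera_info takes no time and is no camera call.
- r.close_job(): hands the job in, once; it reports no verdict.
The state is a dict: "t": time; "joint_positions": joint angles; "joint_vel": joint speeds; "joint_efforts": joint torques, N m; "tcp_pos": TCP position; "tcp_rot": TCP orientation; "ft_force": force on the tool from outside, world axes, zero at the start; "torque": the same for the moment, N m; "grip_width": opening from 0.0 (shut) to 1.0 (fully open).
Only numpy, scipy, OpenCV 4.12 (cv2) and the standard library are available. Lean on these libraries where they do the work, as an engineer would, in place of code of your own. Each camera call takes 0.05 s, during which the arm holds its last target.

## Task

Tidy away the toys: put the loose green block into the red tub, then set the lid on the tub with its two tabs in the two gaps of the rim, push it down and turn it clockwise (seen from above) not quite a quarter turn until it stops, so that it springs up locked when you let go. Leave the remote control, the flower pot and the card box where they are.

Things in the scene. Friction and masses are not known exactly. Their poses are not given: they have to be found in the camera images.
- tub: Red round tub with a yellow and blue band, 164 mm in diameter, 150 mm high, fixed to the table; its inside floor (flat toy blocks) is 32 mm above the table. Origin on its axis at table level, z up. Two lips reach inward at the rim, from the wall's inner radius of 78 mm to 64.5 mm. They leave two gaps for the lid's tabs, each 40 degrees wide, centred on the tub's +x and -x axes.
- tub_mouth (a point): Centre of the tub's mouth, level with the rim top, 150 mm above the table; axes as the tub's. Clockwise (from above) from a gap's middle: 20 to 66 degrees white lip, underside 140 mm above the table: tabs slide under it while the lid is held down; 66 to 95 blue lip, underside 145 mm: a pocket into which the tab springs up; 95 to 160 white stop, solid down to 120 mm.
- tub_pocket (a point): Middle of one blue pocket, on the rim top, 72 mm from the tub's axis, 80 degrees clockwise (from above) from the middle of the gap on the tub's +x side: here a tab ends when locked. The other pocket is opposite. Axes as the tub's.
- seat (a joint): Black sprung ring in the tub's mouth, 51 to 62 mm in radius, on which the lid rests (opening 100 mm across). 0 = up, its top 141 mm above the table; grows as it is pushed down, in m, at most 0.016. About 3 N starts it, then 350 N/m. The lid must be held at least 9 mm down (10 to 13 mm is good) to turn under the white lips; locked it stays about 4 mm down.
- lid_grip (a point): Point in the red grip bar of the lid, on the lid's axis, 35 mm above its underside; x along the bar, z up. The bar is 64 mm long, 16 mm wide (y) and stands 7 to 53 mm above the underside. The loose lid (about 0.12 kg) at first lies flat on the table, right way up. Over the tub the point is 176 mm high when the lid rests on the sprung ring, tabs in the gaps, and about 172 mm when locked.
- lid_tab (a point): Outer end of one of the lid's two green tabs, at its underside, 74 mm from the lid's axis on the lid's +x side; the other tab is opposite. Tabs are 20 mm wide, 8 mm thick, in line with the grip bar, level with the yellow disc (122 mm in diameter, 8 mm thick). Half a turn of the lid makes no difference.
- block_center (a point): Loose green toy block 70 x 36 x 36 mm (x, y, z), about 60 g, lying flat on the table; this point is its centre.
- remote_center (a point): Black remote control 165 x 44 x 18 mm, long side along its x, lying on the table; its centre. To be left alone.
- plant_center (a point): White flower pot with a flowering plant, 84 mm wide (about 130 mm over the leaves), 130 mm high; this point is on its axis 60 mm above the table. To be left alone.
- cardbox_center (a point): Red card-game box 95 x 70 x 40 mm lying on the table; its centre. To be left alone.
There are look-alikes about, which are no part of the job. Of the things like the part that bears block_center, leave any that is brown; of the rest the smaller one is meant. Of the things that look like the part that bears lid_grip, the smaller one is meant.

How it is judged:
By the outcome, as a careful person would: the job done as asked, in the order asked, and still so for the second after the job is handed in, with the robot touching nothing.
It also fails if it takes over 62 s, if anything falls off the work surface, if the arm or the gripper's body presses on something with over 40 N, if the wrist force passes 120 N, or if a joint passes its speed limit or range.

## Working session

There is one attempt and no reset: what is moved stays moved. The work goes in short steps, Python scripts to look and compute and a shell command to move; the robot and the scene stay as the last step left them, time stands still between calls to the robot, and variables do not carry over. Pictures are saved under pics/ and viewed, and the job is handed in when it is done.

```bash
mkdir -p pics; ls; python3 - <<'E'
from bench import r
import cv2
o=r.get_obs()
for k in o: print(k,o[k])
for n in ["top","side","wrist"]:
    i=r.camera_info(n); print(n,i)
    cv2.imwrite(f"pics/{n}0.png",cv2.cvtColor(r.camera(n),cv2.COLOR_RGB2BGR))
E
```

```text
pics
t 0.0
joint_positions [ 1.19080629  0.69000335 -0.19453647  1.56635362  0.15728953  0.90250444
 -0.21509035]
joint_vel [-0.00010599 -0.00034358 -0.00081366 -0.0001728   0.0013241  -0.00044344
  0.00030081]
joint_efforts [-8.92515527e-05 -5.39627337e+01 -1.26586262e+00 -1.58548254e+01
  9.29720089e-03  9.34355543e-03  2.59234861e-05]
tcp_pos [ 0.25101961 -0.57169561  0.24946995]
tcp_rot [-0.59173949  0.38717048 -0.3860177   0.5923966 ]
ft_force [-0.01117955 -0.33778821 -0.70732799]
torque [-1.08589070e-02  4.56913227e-05 -5.45120694e-02]
grip_width 0.9974500114185103
top {'camera_matrix': array([[509.39672001,   0.        , 286.63681135],
       [  0.        , 509.39672001, 208.9900507 ],
       [  0.        ,   0.        ,   1.        ]]), 'rvec': array([ 2.15904108, -2.11393611,  0.19987172]), 'tvec': array([0.02344922, 0.55697855, 1.20611906])}
side {'camera_matrix': array([[399.58437877,   0.        , 282.70209248],
       [  0.        , 399.58437877, 209.68671876],
       [  0.        ,   0.        ,   1.        ]]), 'rvec': array([ 0.70866368, -2.68291454,  1.03905741]), 'tvec': array([0.52398823, 0.24260262, 0.75794315])}
wrist {'camera_matrix': array([[346.0182581 ,   0.        , 281.3519573 ],
       [  0.        , 346.0182581 , 209.32369008],
       [  0.        ,   0.        ,   1.        ]]), 'hand_eye': array([[ 9.99998599e-01,  1.66303037e-03, -1.91740384e-04,
        -3.78994489e-05],
       [ 6.26123582e-04, -2.65331823e-01,  9.64156954e-01,
        -1.23770684e-01],
       [ 1.55254747e-03, -9.64155723e-01, -2.65332493e-01,
         6.75995275e-02],
       [ 0.00000000e+00,  0.00000000e+00,  0.00000000e+00,
         1.00000000e+00]])}
```

View pics/top0.png

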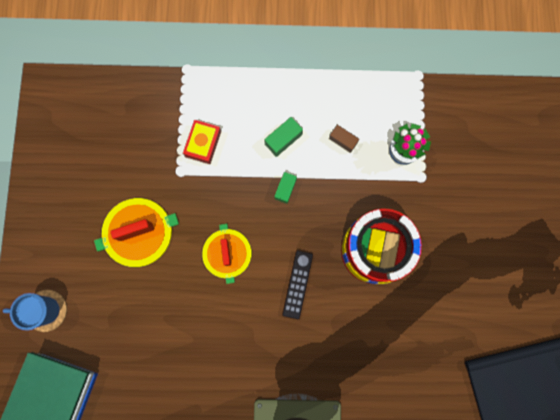

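View pics/side0.png

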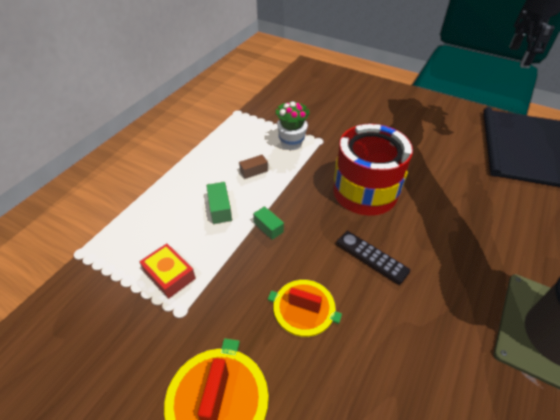

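View pics/wrist0.png

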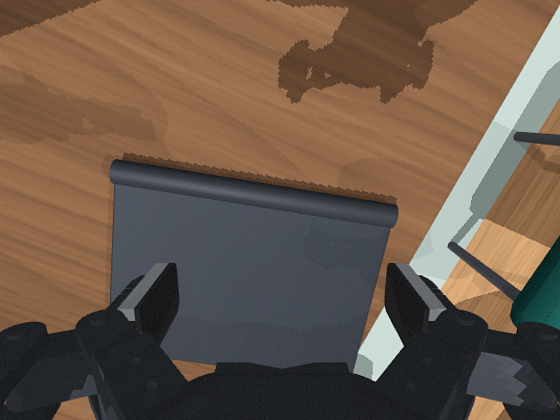

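The top picture shows three loose blocks: brown at (344,138), a larger green one at (284,136) and a smaller green one at (286,186). It shows two lids, large at (137,232) and small at (227,253), and the tub at (383,245). The descriptions fit the small green block and the small lid, so I'll measure those and enlarge them.

```bash
cat > h.py <<'E'
import numpy as np,cv2
from bench import r
from scipy.spatial.transform import Rotation as R
def cam(n,o=None):
    i=r.camera_info(n);K=i["camera_matrix"]
    if n=="wrist":
        o=o or r.get_obs();H=i["hand_eye"];Q=R.from_quat(o["tcp_rot"]).as_matrix()
        return K,Q@H[:3,:3],Q@H[:3,3]+o["tcp_pos"]
    M=cv2.Rodrigues(i["rvec"])[0];return K,M.T,-M.T@i["tvec"]
def ray(c,uv,z):
    K,M,p=c;uv=np.atleast_2d(uv).astype(float)
    d=np.c_[uv,np.ones(len(uv))]@np.linalg.inv(K).T@M.T
    return p+d*((z-p[2])/d[:,2])[:,None]
def proj(c,X):
    K,M,p=c;q=(np.atleast_2d(X)-p)@M@K.T;return q[:,:2]/q[:,2:]
def blobs(im,lo,hi,amin=30):
    h=cv2.cvtColor(im,cv2.COLOR_RGB2HSV);m=cv2.inRange(h,np.array(lo),np.array(hi))
    cs=cv2.findContours(m,cv2.RETR_EXTERNAL,cv2.CHAIN_APPROX_NONE)[0]
    return m,[c for c in cs if cv2.contourArea(c)>amin]
E
python3 - <<'E'
from h import *
im=cv2.cvtColor(cv2.imread("pics/top0.png"),cv2.COLOR_BGR2RGB);c=cam("top")
print("cam",c[2])
m,cs=blobs(im,(45,90,50),(85,255,255),20)
for k in cs:
    x=k[:,0,:]; print("green",x.mean(0),cv2.contourArea(k)); 
    w=ray(c,x,0.036)[:,:2].astype(np.float32); print("   rect@.036",cv2.minAreaRect(w))
m,cs=blobs(im,(8,150,150),(35,255,255),200)
for k in cs:
    x=k[:,0,:]; w=ray(c,x,0.008)[:,:2].astype(np.float32); print("yel",x.mean(0),cv2.fitEllipse(w))
m,cs=blobs(im,(0,150,120),(6,255,255),40)
for k in cs:
    x=k[:,0,:]; w=ray(c,x,0.053)[:,:2].astype(np.float32); print("red",x.mean(0),cv2.minAreaRect(w))
a=cv2.resize(im[160:290,190:320],None,fx=3,fy=3,interpolation=2);b=cv2.resize(im[190:300,325:440],None,fx=3,fy=3,interpolation=2)
o=np.zeros((390,390+345,3),np.uint8);o[:390,:390]=a;o[:330,390:]=b
cv2.imwrite("pics/crop0.png",o[...,::-1])
E
```

```text
cam [0.33962471 0.04924775 1.28363853]
green [ 43.3625     391.50833333] 3848.0
   rect@.036 ((0.10713037848472595, 0.5875911116600037), (0.15221942961215973, 0.15843577682971954), 73.06624603271484)
green [229.625      280.04166667] 37.0
   rect@.036 ((0.3806610703468323, 0.16925345361232758), (0.013238019309937954, 0.02068145014345646), 12.448386192321777)
green [ 98.91176471 244.08823529] 83.0
   rect@.036 ((0.46066775918006897, 0.49157050251960754), (0.029995271936058998, 0.020330270752310753), 20.33087158203125)
green [365.44262295 241.7704918 ] 139.5
   rect@.036 ((0.48182255029678345, -0.15852011740207672), (0.018313806504011154, 0.07503784447908401), 78.32740020751953)
green [223.17391304 226.39130435] 36.5
   rect@.036 ((0.5111384987831116, 0.19118711352348328), (0.012450133450329304, 0.01984846591949463), 1.2589272260665894)
green [171.7027027 219.7027027] 103.5
   rect@.036 ((0.5245587825775146, 0.3187696933746338), (0.029664531350135803, 0.027004573494195938), 21.226322174072266)
green [285.18918919 187.47297297] 385.0
   rect@.036 ((0.6138477325439453, 0.0400045402348041
[... 1395 characters left out ...]
3179)
red [225.13793103 251.96551724] ((0.4477238655090332, 0.18155057728290558), (0.06164045259356499, 0.01521194539964199), 9.476204872131348)
red [384.14035088 227.03508772] ((0.517925500869751, -0.20498883724212646), (0.06489779055118561, 0.018794944509863853), 77.83802795410156)
red [129.47560976 228.84146341] ((0.49777936935424805, 0.4152064621448517), (0.02272937446832657, 0.0898815169930458), 20.24617576599121)
red [391.75510204 211.12244898] ((0.5561548471450806, -0.22405710816383362), (0.06002553924918175, 0.011130044236779213), 79.17220306396484)
red [201.46341463 140.50243902] ((0.7248746752738953, 0.2524985074996948), (0.06845654547214508, 0.0946601927280426), 74.35388946533203)
```

View pics/crop0.png

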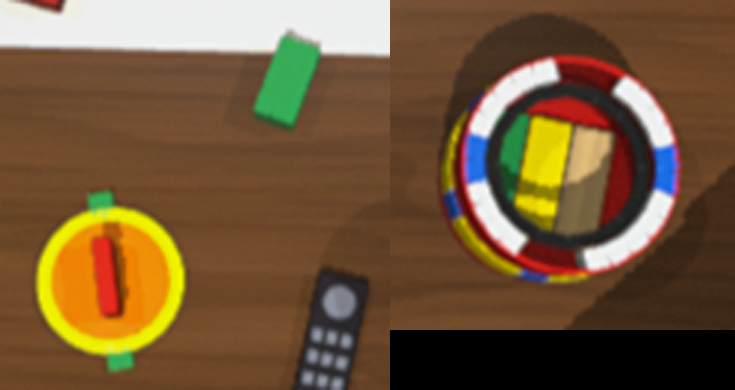

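Enlarged, the small green block measures 73×38 mm and the small lid 121 mm, so these are the ones meant. The larger green block is 97×51 mm and the larger lid 170 mm. Next I'll measure the tub's axis and gap direction and the tool's heading.

```bash
python3 - <<'E'
from h import *
for n in ("top","side"):
    im=cv2.cvtColor(cv2.imread(f"pics/{n}0.png"),cv2.COLOR_BGR2RGB);c=cam(n)
    h=cv2.cvtColor(im,cv2.COLOR_RGB2HSV)
    white=cv2.inRange(h,np.array((0,0,150)),np.array((180,60,255)))
    blue=cv2.inRange(h,np.array((100,120,90)),np.array((125,255,255)))
    est=np.array([.48,-.2])
    for it in range(4):
        v,u=np.nonzero((white|blue)); X=ray(c,np.c_[u,v],.15)[:,:2]; d=np.hypot(*(X-est).T)
        k=(d<.09)&(d>.05); est=X[k].mean(0)
    print(n,"centroid",est,"r range",np.percentile(d[k],[2,98]))
    w=X[k].astype(np.float32); print("  encl circle",cv2.minEnclosingCircle(w))
    v,u=np.nonzero(blue); Xb=ray(c,np.c_[u,v],.15)[:,:2]; q=Xb-est; kb=(np.hypot(*q.T)<.084)&(np.hypot(*q.T)>.06)
    a=np.degrees(np.arctan2(q[kb,1],q[kb,0])); print("  blue angs",np.histogram(a,36,(-180,180))[0])
    a=a+0; 
    for s in (a[(a>-140)&(a<-40)],a[(a>40)&(a<140)]): print("  blue mean",s.mean(),len(s),s.min(),s.max())
    th=np.degrees(np.arctan2(*(X[k]-est).T[::-1])); hist=np.histogram(th,72,(-180,180))[0]; print("  empty bins",[(-180+5*i) for i in range(72) if hist[i]<0.25*hist.mean()])
o=r.get_obs();Q=R.from_quat(o["tcp_rot"]).as_matrix();print(Q.round(3),np.degrees(np.arctan2(Q[1,0],Q[0,0])))
E
```

```text
top centroid [ 0.46239402 -0.18501981] r range [0.0635585  0.07967747]
  encl circle ((0.45772770047187805, -0.18367646634578705), 0.08455338329076767)
  blue angs [ 0  0  0  0  0  0  0 18 37 40  8  0  0  0  0  0  0  0  0  0  0  0  0  0
  0 25 34 36  4  0  0  0  0  0  0  0]
  blue mean -91.24421214331444 103 -104.65439026758287 -77.88004764232255
  blue mean 87.01702478247006 99 73.65203201358081 100.70352630524587
  empty bins [-180, -30, -25, -20, -15, -10, -5, 0, 150, 165, 170, 175]
side centroid [ 0.46492108 -0.18286207] r range [0.06135764 0.08026484]
  encl circle ((0.4656132161617279, -0.18531672656536102), 0.08077564090490341)
  blue angs [ 0  0  0  0  0  0  0 11 26 26  0  0  0  0  0  0  0  0  0  0  0  0  0  0
  0 14 25 28  3  0  0  0  0  0  0  0]
  blue mean -92.3572754957585 63 -104.74503717838628 -80.09749328990783
  blue mean 88.08389498654651 70 74.60489386213862 101.10506818246513
  empty bins [-180, -30, -25, -20, -15, -10, -5, 0, 150, 155, 160, 165, 170, 175]
[[ 0.402 -0.001  0.916]
 [-0.916  0.001  0.402]
 [-0.001 -1.    -0.   ]] -66.28561240883708
```

Tub axis ≈ (0.4635, −0.184), with its gaps on the line at about −12°. Now I'll move above the small green block.

```bash
python3 -m handwheel '[[[0.362,0.612,0,0,0,137,1],[0.362,0.612,0,0,0,137,1],[0.362,0.612,0,0,0,137,1],[0.362,0.612,0,0,0,137,1],[0.362,0.612,0,0,0,137,1],[0.362,0.612,0,0,0,137,1],[0.362,0.612,0,0,0,137,1],[0.362,0.612,0,0,0,137,1],[0.362,0.612,0,0,0,137,1],[0.362,0.612,0,0,0,137,1],[0.362,0.612,0,0,0,137,1],[0.362,0.612,0,0,0,137,1],[0.362,0.612,0,0,0,137,1],[0.362,0.612,0,0,0,137,1],[0.362,0.612,0,0,0,137,1],[0.362,0.612,0,0,0,137,1],[0.362,0.612,0,0,0,137,1],[0.362,0.612,0,0,0,137,1],[0.362,0.612,0,0,0,137,1],[0.362,0.612,0,0,0,137,1]]]'
python3 - <<'E'
from h import *
o=r.get_obs();Q=R.from_quat(o["tcp_rot"]).as_matrix();print(o["t"],o["tcp_pos"],np.degrees(np.arctan2(Q[1,0],Q[0,0])),o["joint_positions"].round(2),Q[:,1])
E
```

```text
t: 1.82
tcp_pos: [0.6133, 0.0406, 0.2496]
tcp_rot: [-0.575, -0.41, 0.411, 0.576]
ft_force: [-0.3, -0.1, 0.8]
grip_width: 1.001
1.8167 [0.61326374 0.04062516 0.24955149] 70.99610424190124 [ 0.28  0.78 -0.8   1.58  0.62  1.05  0.55] [-1.22941324e-03  6.22932233e-04 -9.99999050e-01]
```

```bash
python3 - <<'E'
from h import *
o=r.get_obs();im=r.camera("wrist");c=cam("wrist",o)
cv2.imwrite("pics/w1.png",im[...,::-1])
m,cs=blobs(im,(45,90,40),(85,255,255),300)
for k in cs:
    x=k[:,0,:];w=ray(c,x,.036)[:,:2].astype(np.float32);print(x.mean(0),cv2.contourArea(k),cv2.minAreaRect(w))
E
```

```text
[327.33474576 296.24152542] 4665.0 ((0.7479983568191528, 0.04787123203277588), (0.06201791390776634, 0.10683904588222504), 43.07077407836914)
[281.9754902  186.96078431] 2439.0 ((0.6165339946746826, 0.04087675362825394), (0.03577236458659172, 0.07182753831148148), 71.07821655273438)
[398.6097561   31.75609756] 375.0 ((0.5165185928344727, 0.18285173177719116), (0.018015487119555473, 0.021482471376657486), 11.121026992797852)
[534.77227723   7.66336634] 583.5 ((0.5397549867630005, 0.3003564774990082), (0.03694559261202812, 0.018041180446743965), 71.09137725830078)
```

View pics/w1.png

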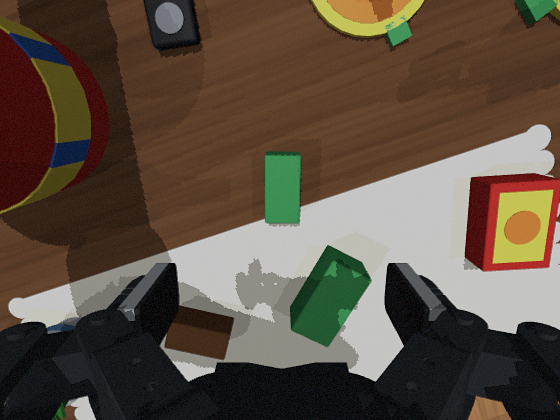

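The wrist picture shows the small green block at (282,187), measured 72×36 mm, centred at (0.6165, 0.041) and turned 71°. Both top and wrist views agree, so I'll descend and grip.

```bash
python3 -m handwheel '[[[0.003,0,-0.04,0,0,0,1],[0.003,0,-0.08,0,0,0,1],[0.003,0,-0.12,0,0,0,1],[0.003,0,-0.16,0,0,0,0.9],[0.003,0,-0.2,0,0,0,0.8],[0.003,0,-0.224,0,0,0,0.7],[0.003,0,-0.224,0,0,0,0.6],[0.003,0,-0.224,0,0,0,0.3],[0.003,0,-0.224,0,0,0,0.3],[0.003,0,-0.224,0,0,0,0.3],[0.003,0,-0.224,0,0,0,0.3],[0.003,0,-0.224,0,0,0,0.3],[0.003,0,-0.224,0,0,0,0.3]]]' 40
```

```text
t: 2.95
tcp_pos: [0.6169, 0.0397, 0.0274]
tcp_rot: [0.577, 0.41, -0.409, -0.577]
ft_force: [-0.7, -0.1, -1.1]
grip_width: 0.409
```

```bash
python3 -m handwheel '[[[0,0,0.04,0,0,0,0.3],[0,0,0.08,0,0,0,0.3],[0,0,0.12,0,0,0,0.3],[0,0,0.16,0,0,0,0.3],[-0.01,-0.015,0.2,0,0,0,0.3],[-0.03,-0.044,0.21,0,0,0,0.3],[-0.05,-0.073,0.21,0,0,0,0.3],[-0.07,-0.102,0.21,0,0,0,0.3],[-0.09,-0.132,0.21,0,0,0,0.3],[-0.11,-0.161,0.21,0,0,0,0.3],[-0.13,-0.19,0.21,0,0,0,0.3],[-0.145,-0.212,0.21,0,0,0,0.3],[-0.153,-0.224,0.21,0,0,0,0.3],[-0.153,-0.224,0.21,0,0,0,0.3]]]'
python3 - <<'E'
from h import *
o=r.get_obs();print(o["tcp_pos"])
a=r.camera("wrist");b=r.camera("top")
cv2.imwrite("pics/w2.png",np.hstack([a,b])[...,::-1][:, :][::1])
x=np.hstack([cv2.resize(a,(400,300)),cv2.resize(b,(400,300))]);cv2.imwrite("pics/w2.png",x[...,::-1])
E
```

```text
t: 4.12
tcp_pos: [0.4603, -0.1884, 0.236]
tcp_rot: [0.578, 0.406, -0.409, -0.578]
ft_force: [0.5, -0.1, -1.3]
grip_width: 0.413
[ 0.4603112  -0.18839687  0.23600948]
```

View pics/w2.png

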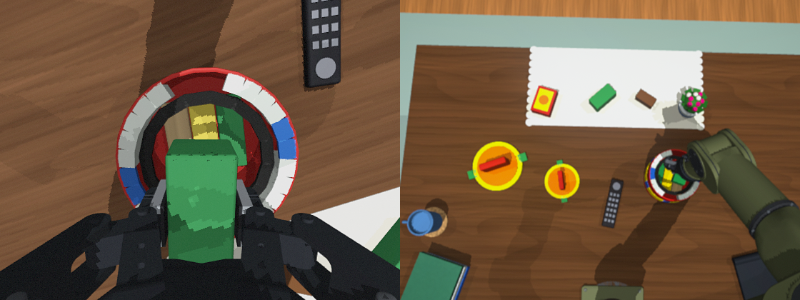

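The block is held and over the mouth. I'll lower it inside and release.

```bash
python3 -m handwheel '[[[0.002,0.002,-0.03,0,0,0,0.3],[0.002,0.002,-0.06,0,0,0,0.3],[0.002,0.002,-0.09,0,0,0,0.3],[0.002,0.002,-0.115,0,0,0,0.3],[0.002,0.002,-0.115,0,0,0,0.3],[0.002,0.002,-0.115,0,0,0,0.55],[0.002,0.002,-0.115,0,0,0,0.55],[0.002,0.002,-0.115,0,0,0,0.55],[0.002,0.002,-0.115,0,0,0,0.55],[0.002,0.002,-0.08,0,0,0,0.55],[0.002,0.002,-0.04,0,0,0,0.55],[0.002,0.002,0,0,0,0,0.55],[0.002,0.002,0,0,0,0,0.55]]]'
python3 - <<'E'
from h import *
o=r.get_obs();print(o["tcp_pos"],o["ft_force"])
a=r.camera("wrist");cv2.imwrite("pics/w3.png",a[...,::-1])
E
```

```text
t: 5.3
tcp_pos: [0.4698, -0.1818, 0.2438]
tcp_rot: [0.58, 0.413, -0.406, -0.573]
ft_force: [1.3, 0.8, 0.0]
grip_width: 0.551
[ 0.46979062 -0.18176259  0.24382762] [1.25498657 0.80864314 0.00373999]
```

View pics/w3.png

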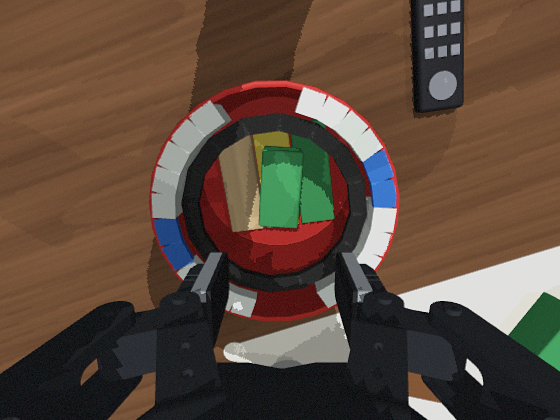

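The green block lies flat inside the tub at (281,187). I'll let the arm settle for a moment and measure the tub again from here.

```bash
python3 -m handwheel '[[[0,0,0.01,0,0,0,0.7],[0,0,0.01,0,0,0,0.8],[0,0,0.01,0,0,0,1],[0,0,0.01,0,0,0,1],[0,0,0.01,0,0,0,1]]]'
python3 - <<'E'
from h import *
o=r.get_obs();im=r.camera("wrist");c=cam("wrist",o);cv2.imwrite("pics/w4.png",im[...,::-1])
h=cv2.cvtColor(im,cv2.COLOR_RGB2HSV)
blue=cv2.inRange(h,np.array((100,120,70)),np.array((125,255,255)))
cs=[k for k in cv2.findContours(blue,0,1)[0] if cv2.contourArea(k)>100]
for k in cs:
    M=cv2.moments(k);print("blue px",M["m10"]/M["m00"],M["m01"]/M["m00"],M["m00"])
red=cv2.inRange(h,np.array((0,120,60)),np.array((8,255,255)))|cv2.inRange(h,np.array((172,100,60)),np.array((180,255,255)))
v,u=np.nonzero(red[:,:]);X=ray(c,np.c_[u,v],.15)[:,:2]
e=np.array([.4635,-.184]);rr=np.hypot(*(X-e).T);th=np.degrees(np.arctan2(*(X-e).T[::-1]))
# outermost radius per 10deg bin
P=[]
for a in range(-180,180,6):
    k=(th>=a)&(th<a+6)&(rr<.1)&(rr>.07)
    if k.sum()>2:
        j=np.argmax(np.where(k,rr,0));P.append(X[j])
P=np.array(P)
from scipy.optimize import least_squares
s=least_squares(lambda q:np.hypot(P[:,0]-q[0],P[:,1]-q[1])-q[2],[*e,.082],loss="soft_l1",f_scale=.001)
print("circle",s.x,len(P),np.abs(s.fun).mean())
white=cv2.inRange(h,np.array((0,0,110)),np.array((180,50,255)))|blue
v,u=np.nonzero(white);X=ray(c,np.c_[u,v],.15)[:,:2]-s.x[:2];rr=np.hypot(*X.T);k=(rr>.068)&(rr<.08)
th=np.degrees(np.arctan2(X[k,1],X[k,0]));hi=np.histogram(th,120,(-180,180))[0];print("sparse",[-180+3*i for i in range(120) if hi[i]<6])
E
```

```text
t: 5.77
tcp_pos: [0.4648, -0.1822, 0.2455]
tcp_rot: [-0.576, -0.409, 0.41, 0.577]
ft_force: [0.3, -0.9, -0.2]
grip_width: 1.0
blue px 177.8813155386082 249.07658087067045 1049.0
blue px 381.8077763215378 188.9871850881025 1144.5
circle [ 0.46504291 -0.18448368  0.08166566] 60 0.0007025888603546975
sparse [-180, -177, -30, -27, -24, -21, -18, -15, -12, -9, -6, -3, 0, 3, 150, 153, 156, 159, 162, 165, 168, 171, 174, 177]
```

View pics/w4.png

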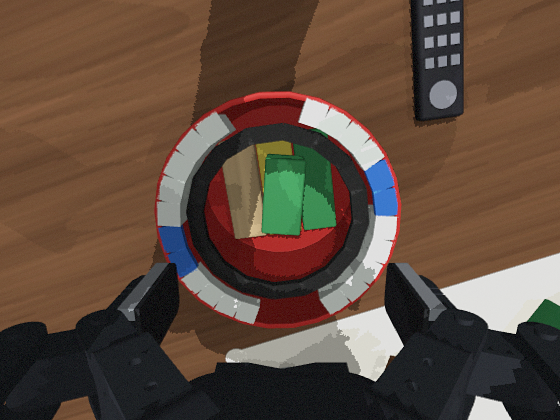

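The tub circle fit gives (0.465, −0.1845) with r 81.7 mm (true 82), and the gaps are at −12° and 168°. Both agree with the fixed views. Next is the small lid.

```bash
python3 -m handwheel '[[[-0.002,0.04,0,0,0,4,1],[-0.004,0.08,0,0,0,8,1],[-0.006,0.12,0,0,0,12,1],[-0.008,0.16,0,0,0,16,1],[-0.01,0.2,0,0,0,20,1],[-0.012,0.24,0,0,0,24,1],[-0.014,0.28,0,0,0,26,1],[-0.016,0.32,0,0,0,28,1],[-0.0165,0.35,0,0,0,28.5,1],[-0.0165,0.365,0,0,0,28.5,1],[-0.0165,0.365,0,0,0,28.5,1],[-0.0165,0.365,0,0,0,28.5,1],[-0.0165,0.365,0,0,0,28.5,1]]]'
python3 - <<'E'
from h import *
o=r.get_obs();im=r.camera("wrist");c=cam("wrist",o);cv2.imwrite("pics/w5.png",im[...,::-1])
Q=R.from_quat(o["tcp_rot"]).as_matrix();print(o["tcp_pos"],np.degrees(np.arctan2(Q[1,0],Q[0,0])),o["joint_positions"].round(2))
for nm,lo,hi,z,am in (("green",(45,90,40),(85,255,255),.008,150),("red",(0,150,80),(6,255,255),.053,300),("yel",(24,150,120),(35,255,255),.008,1000)):
    for k in blobs(im,lo,hi,am)[1]:
        x=k[:,0,:];w=ray(c,x,z)[:,:2].astype(np.float32);M=cv2.moments(w)
        print(nm,x.mean(0),cv2.contourArea(k),cv2.minAreaRect(w), cv2.minEnclosingCircle(w), (M["m10"]/M["m00"],M["m01"]/M["m00"]))
E
```

```text
t: 6.9
tcp_pos: [0.4487, 0.1813, 0.2457]
tcp_rot: [-0.459, -0.538, 0.539, 0.458]
ft_force: [0.6, -0.7, -1.0]
grip_width: 0.999
[0.44869975 0.18125872 0.24568734] 99.15259185630234 [ 0.09  0.66 -0.94  1.96  0.69  0.88  0.51]
green [391.91666667 264.26041667] 200.0 ((0.526763379573822, 0.32519692182540894), (0.029873061925172806, 0.03103308193385601), 20.490589141845703) ((0.5273953080177307, 0.3231886625289917), 0.019108152016997337) (0.5224354158768311, 0.31836890542123064)
green [283.61403509 240.89473684] 205.5 ((0.516284167766571, 0.19421875476837158), (0.014169902540743351, 0.02001930959522724), 9.268362998962402) ((0.5163029432296753, 0.19456197321414948), 0.0120474798604846) (0.5161575245021419, 0.1946452705569883)
green [283.33333333 115.95454545] 274.0 ((0.3844876289367676, 0.17257395386695862), (0.014621563255786896, 0.020274994894862175), 9.240484237670898) ((0.38404154777526855, 0.17279022932052612), 0.012032391503453255) (0.38389503928182245, 0.17260062084664407)
red [500.82847896 268.5210356 ] 4680.5 ((0.49530500173568726, 0.4088127315044403), (0.05495429411530495, 0.11715172976255417), 19.830257415771484) ((0.4959244728088379, 0.40926051139831543), 0.06389880180358887) (0.49615804228628085, 0.4087699352976301)
red [283.42073171 186.66463415] 1025.0 ((0.44778597354888916, 0.18282854557037354), (0.06651533395051956, 0.014840186573565006), 9.661809921264648) ((0.4476699233055115, 0.18358612060546875), 0.03366227447986603) (0.4479670702881172, 0.18321653033318053)
red [  4.72945205 152.27054795] 434.0 ((0.45668351650238037, -0.07043682783842087), (0.011651205830276012, 0.07382307946681976), 87.15876007080078) ((0.4564160704612732, -0.07582470029592514), 0.03701406717300415) (0.45540614323109363, -0.07101922694272653)
```

View pics/w5.png

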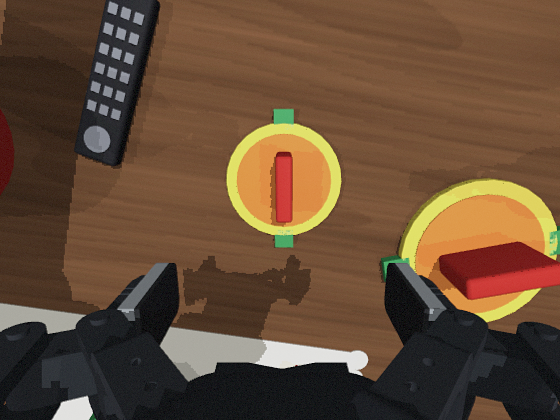

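Lid centre ≈ (0.449, 0.1834), midway between the tabs at (284,241) and (283,116), bar at 9.5°. The tabs are about 134 mm centre to centre, as they should be. I'll descend and grip.

```bash
python3 -m handwheel '[[[0.001,0.002,-0.04,0,0,0,1],[0.001,0.002,-0.08,0,0,0,0.9],[0.001,0.002,-0.12,0,0,0,0.8],[0.001,0.002,-0.16,0,0,0,0.7],[0.001,0.002,-0.19,0,0,0,0.6],[0.001,0.002,-0.208,0,0,0,0.5],[0.001,0.002,-0.208,0,0,0,0.4],[0.001,0.002,-0.208,0,0,0,0.3],[0.001,0.002,-0.208,0,0,0,0.1],[0.001,0.002,-0.208,0,0,0,0.1],[0.001,0.002,-0.208,0,0,0,0.1],[0.001,0.002,-0.208,0,0,0,0.1],[0.001,0.002,-0.208,0,0,0,0.1]]]' 80
python3 - <<'E'
from h import *
o=r.get_obs();Q=R.from_quat(o["tcp_rot"]).as_matrix();print(o["tcp_pos"],np.degrees(np.arctan2(Q[1,0],Q[0,0])),o["torque"])
E
```

```text
t: 8.03
tcp_pos: [0.4507, 0.1848, 0.0394]
tcp_rot: [0.459, 0.539, -0.538, -0.458]
ft_force: [0.9, 0.2, 7.2]
grip_width: 0.169
[0.45065816 0.18478794 0.03940178] 99.18371960092752 [-0.18568272  0.06978082 -0.04555255]
```

```bash
python3 -m handwheel '[[[0,0,0.04,0,0,0,0.1],[0,0,0.08,0,0,0,0.1],[0,0,0.12,0,0,0,0.1],[0,0,0.16,0,0,0,0.1],[0,-0.01,0.195,0,0,0,0.1],[0.001,-0.04,0.21,0,0,-2,0.1],[0.003,-0.08,0.21,0,0,-5,0.1],[0.005,-0.12,0.21,0,0,-8,0.1],[0.007,-0.16,0.21,0,0,-11,0.1],[0.009,-0.2,0.21,0,0,-14,0.1],[0.011,-0.24,0.21,0,0,-17,0.1],[0.012,-0.28,0.21,0,0,-20,0.1],[0.013,-0.315,0.21,0,0,-21.5,0.1],[0.014,-0.345,0.21,0,0,-21.5,0.1],[0.014,-0.362,0.21,0,0,-21.5,0.1],[0.014,-0.369,0.205,0,0,-21.5,0.1],[0.014,-0.369,0.2,0,0,-21.5,0.1],[0.014,-0.369,0.2,0,0,-21.5,0.1],[0.014,-0.369,0.2,0,0,-21.5,0.1],[0.014,-0.369,0.2,0,0,-21.5,0.1]]]'
python3 - <<'E'
from h import *
o=r.get_obs();im=r.camera("wrist");c=cam("wrist",o);cv2.imwrite("pics/w6.png",im[...,::-1])
s=r.camera("side");cv2.imwrite("pics/s6.png",cv2.resize(s[80:260,240:480],None,fx=3,fy=3)[...,::-1]);t=r.camera("top");cv2.imwrite("pics/t6.png",cv2.resize(t[160:320,300:500],None,fx=3,fy=3)[...,::-1])
Q=R.from_quat(o["tcp_rot"]).as_matrix();print(o["tcp_pos"],np.degrees(np.arctan2(Q[1,0],Q[0,0])),o["joint_positions"].round(2),o["ft_force"],Q[:,1])
for k in blobs(im,(45,90,40),(85,255,255),100)[1]:
    x=k[:,0,:];w=ray(c,x,o["tcp_pos"][2]-.037+.008)[:,:2].astype(np.float32)
    print(x.mean(0),cv2.contourArea(k),cv2.minAreaRect(w))
E
```

```text
t: 9.7
tcp_pos: [0.4641, -0.1822, 0.2385]
tcp_rot: [-0.55, -0.445, 0.444, 0.55]
ft_force: [-0.2, -0.3, -2.0]
grip_width: 0.173
[ 0.46410086 -0.1822112   0.23850233] 77.9184169676201 [ 0.8   0.66 -0.85  1.93  0.66  0.85  0.95] [-0.19663505 -0.28390354 -1.98485114] [ 2.47896082e-04  8.89545494e-04 -9.99999574e-01]
[536.39007092 357.54609929] 1439.5 ((0.5468336343765259, -0.061465583741664886), (0.03818763792514801, 0.016127098351716995), 44.219173431396484)
[281.12432432 118.84324324] 2026.5 ((0.4010429084300995, -0.16840721666812897), (0.019798068329691887, 0.01902315951883793), 78.01034545898438)
```

View pics/w6.png

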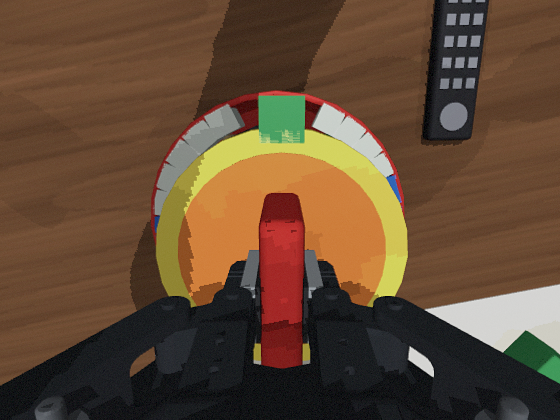

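View pics/s6.png

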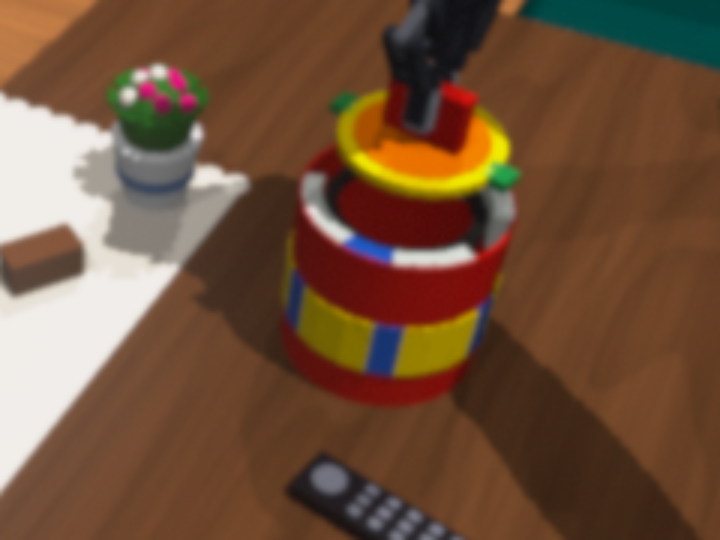

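The lid hangs level over the mouth. Its tab at (281,119) sits in the middle of the dark-red gap, between the white lips. By measurement it is about 2.5 mm too far along +y, so I'll correct that and lower it to touch the ring.

```bash
python3 -m handwheel '[[[0,-0.0025,-0.015,0,0,0,0.1],[0,-0.0025,-0.03,0,0,0,0.1],[0,-0.0025,-0.042,0,0,0,0.1],[0,-0.0025,-0.05,0,0,0,0.1],[0,-0.0025,-0.056,0,0,0,0.1],[0,-0.0025,-0.062,0,0,0,0.1],[0,-0.0025,-0.062,0,0,0,0.1],[0,-0.0025,-0.062,0,0,0,0.1]]]'
python3 - <<'E'
from h import *
o=r.get_obs();im=r.camera("wrist");cv2.imwrite("pics/w7.png",im[...,::-1])
Q=R.from_quat(o["tcp_rot"]).as_matrix();print(o["tcp_pos"],np.degrees(np.arctan2(Q[1,0],Q[0,0])),o["ft_force"],o["torque"])
E
```

```text
t: 10.52
tcp_pos: [0.4639, -0.1864, 0.1767]
tcp_rot: [-0.551, -0.444, 0.444, 0.551]
ft_force: [-2.1, 0.1, 3.0]
grip_width: 0.171
[ 0.46388909 -0.18637263  0.17668886] 77.73893573374103 [-2.13602296  0.05988232  3.00709292] [0.21300374 0.36031036 0.05484249]
```

View pics/w7.png

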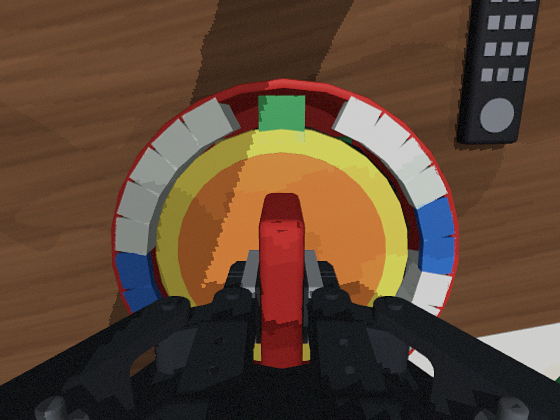

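The lid sits in the mouth with its tab inside the gap. The right side has more clearance than the left, so I'll shift +1.5 mm in y and push down.

```bash
python3 -m handwheel '[[[0,0.001,0,0,0,0,0.1],[0,0.0015,-0.003,0,0,0,0.1],[0,0.0015,-0.006,0,0,0,0.1],[0,0.0015,-0.009,0,0,0,0.1],[0,0.0015,-0.01,0,0,0,0.1],[0,0.0015,-0.01,0,0,0,0.1],[0,0.0015,-0.01,0,0,0,0.1]]]'
python3 - <<'E'
from h import *
o=r.get_obs();im=r.camera("wrist");cv2.imwrite("pics/w8.png",im[...,::-1])
Q=R.from_quat(o["tcp_rot"]).as_matrix();print(o["tcp_pos"],np.degrees(np.arctan2(Q[1,0],Q[0,0])),o["ft_force"],o["torque"])
E
```

```text
t: 11.15
tcp_pos: [0.4643, -0.186, 0.1665]
tcp_rot: [0.551, 0.443, -0.443, -0.55]
ft_force: [-1.2, -2.6, 6.3]
grip_width: 0.178
[ 0.46429326 -0.18596251  0.16645895] 77.67771423150863 [-1.23383    -2.55133595  6.30390212] [-0.48811412  0.23400465 -0.0045709 ]
```

View pics/w8.png

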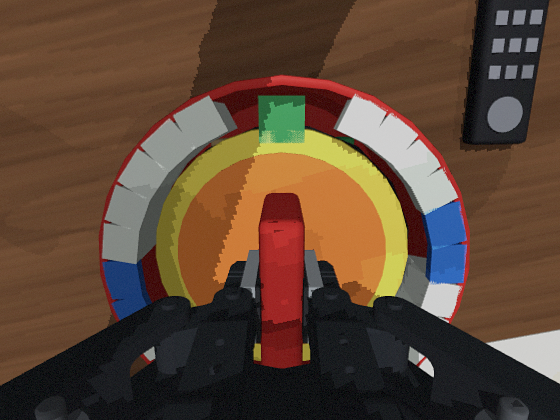

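Pushed down about 12–14 mm, with tabs in the gaps and no side jam. I'll ease up 1.5 mm and start turning clockwise.

```bash
python3 -m handwheel '[[[0,0,0.0015,0,0,-3,0.1],[0,0,0.0015,0,0,-7,0.1],[0,0,0.0015,0,0,-11,0.1],[0,0,0.0015,0,0,-15,0.1],[0,0,0.0015,0,0,-19,0.1],[0,0,0.0015,0,0,-23,0.1],[0,0,0.0015,0,0,-27,0.1],[0,0,0.0015,0,0,-31,0.1],[0,0,0.0015,0,0,-35,0.1],[0,0,0.0015,0,0,-35,0.1]]]'
python3 - <<'E'
from h import *
o=r.get_obs();im=r.camera("wrist");cv2.imwrite("pics/w9.png",im[...,::-1])
Q=R.from_quat(o["tcp_rot"]).as_matrix();print(o["tcp_pos"],np.degrees(np.arctan2(Q[1,0],Q[0,0])),o["ft_force"],o["torque"],o["joint_positions"].round(2))
E
```

```text
t: 12.03
tcp_pos: [0.465, -0.1848, 0.1683]
tcp_rot: [0.659, 0.258, -0.256, -0.659]
ft_force: [-0.6, 0.6, 5.5]
grip_width: 0.173
[ 0.46501136 -0.18477153  0.16826832] 42.58227904959875 [-0.55487573  0.55528825  5.4657907 ] [ 0.00384071  0.07251232 -0.1279356 ] [ 0.64  0.71 -0.58  2.01  0.67  0.62  0.35]
```

View pics/w9.png

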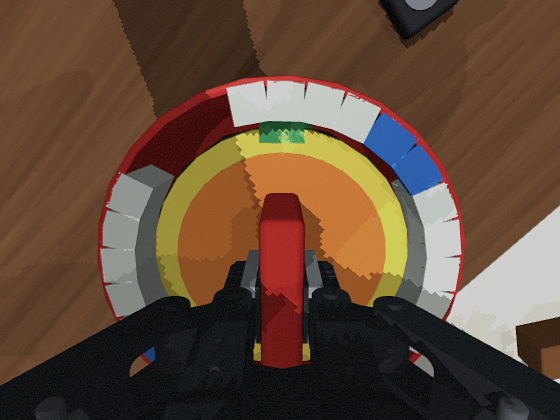

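The tab at (281,132) has slid under the white lip with almost no torque. Continuing.

```bash
python3 -m handwheel '[[[0,0,0,0,0,-4,0.1],[0,0,0,0,0,-8,0.1],[0,0,0,0,0,-12,0.1],[0,0,0,0,0,-16,0.1],[0,0,0,0,0,-20,0.1],[0,0,0,0,0,-24,0.1],[0,0,0,0,0,-28,0.1],[0,0,0,0,0,-32,0.1],[0,0,0,0,0,-36,0.1],[0,0,0,0,0,-40,0.1],[0,0,0,0,0,-44,0.1],[0,0,0,0,0,-46,0.1],[0,0,0,0,0,-46,0.1],[0,0,0,0,0,-46,0.1]]]'
python3 - <<'E'
from h import *
o=r.get_obs();im=r.camera("wrist");cv2.imwrite("pics/w10.png",im[...,::-1])
Q=R.from_quat(o["tcp_rot"]).as_matrix();print(o["tcp_pos"],np.degrees(np.arctan2(Q[1,0],Q[0,0])),o["ft_force"],o["torque"],o["joint_positions"].round(2))
E
```

```text
t: 13.25
tcp_pos: [0.465, -0.1849, 0.1681]
tcp_rot: [-0.707, 0.019, -0.021, 0.707]
ft_force: [-0.3, 0.3, 5.3]
grip_width: 0.176
[ 0.46495562 -0.18487038  0.16813164] -3.270882593616453 [-0.30679933  0.33388984  5.31033365] [-0.05047803  0.13745371 -0.10114793] [ 0.51  0.68 -0.36  2.01  0.45  0.53 -0.23]
```

View pics/w10.png

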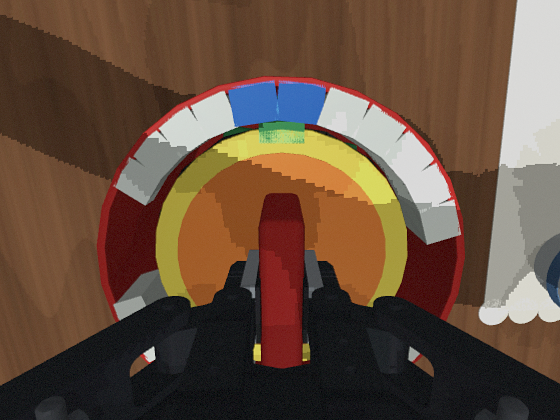

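The tab at (282,132) is right under the middle of the blue pocket, 81° round. I'll feel for the stop gently.

```bash
python3 -m handwheel '[[[0,0,0,0,0,-2,0.1],[0,0,0,0,0,-4,0.1],[0,0,0,0,0,-6,0.1],[0,0,0,0,0,-6,0.1],[0,0,0,0,0,-6,0.1]]]'
python3 - <<'E'
from h import *
o=r.get_obs()
Q=R.from_quat(o["tcp_rot"]).as_matrix();print(o["tcp_pos"],np.degrees(np.arctan2(Q[1,0],Q[0,0])),o["ft_force"],o["torque"])
E
```

```text
t: 13.72
tcp_pos: [0.4648, -0.1848, 0.1681]
tcp_rot: [0.705, -0.054, 0.056, -0.705]
ft_force: [-1.1, -2.3, 5.9]
grip_width: 0.176
[ 0.46484101 -0.18483222  0.16810967] -8.885556151457294 [-1.06127887 -2.27867305  5.86351145] [-0.21149074  0.27609261  1.47945894]
```

The torque rose to 1.5 N m at about 86°, so the stop is reached. I'll ease off the twist, let it spring up and release.

```bash
python3 -m handwheel '[[[0,0,0,0,0,2,0.1],[0,0,0.002,0,0,2,0.1],[0,0,0.004,0,0,2,0.1],[0,0,0.006,0,0,2,0.1],[0,0,0.007,0,0,2,0.1],[0,0,0.007,0,0,2,0.1],[0,0,0.007,0,0,2,0.1]]]'
python3 - <<'E'
from h import *
o=r.get_obs();im=r.camera("wrist");cv2.imwrite("pics/w11.png",im[...,::-1])
Q=R.from_quat(o["tcp_rot"]).as_matrix();print(o["tcp_pos"],np.degrees(np.arctan2(Q[1,0],Q[0,0])),o["ft_force"],o["torque"])
E
python3 -m handwheel '[[[0,0,0,0,0,0,0.3],[0,0,0,0,0,0,0.5],[0,0,0,0,0,0,0.5],[0,0,0,0,0,0,0.5],[0,0,0.02,0,0,0,0.5],[0,0,0.05,0,0,0,0.5],[0,0,0.09,0,0,0,0.5],[0,0,0.13,0,0,0,0.5],[0,0,0.15,0,0,0,0.5],[0,0,0.15,0,0,0,0.5]]]'
python3 - <<'E'
from h import *
o=r.get_obs();im=r.camera("wrist");c=cam("wrist",o);cv2.imwrite("pics/w12.png",im[...,::-1])
s=r.camera("side");cv2.imwrite("pics/s12.png",cv2.resize(s[90:230,300:450],None,fx=4,fy=4,interpolation=2)[...,::-1])
print(o["tcp_pos"],o["ft_force"])
E
```

```text
t: 14.3
tcp_pos: [0.4647, -0.1849, 0.1751]
tcp_rot: [-0.706, 0.044, -0.046, 0.706]
ft_force: [2.1, 1.1, 4.3]
grip_width: 0.17
[ 0.46473321 -0.18491551  0.17506069] -7.277353285102061 [2.12522642 1.12393944 4.3424345 ] [ 0.27896958 -0.42665616  0.1353499 ]
t: 15.18
tcp_pos: [0.4661, -0.1858, 0.3293]
tcp_rot: [0.706, -0.042, 0.048, -0.705]
ft_force: [0.7, 0.9, 0.6]
grip_width: 0.5
[ 0.4661197  -0.18579959  0.32925082] [0.69974986 0.92637773 0.5791129 ]
```

View pics/w12.png

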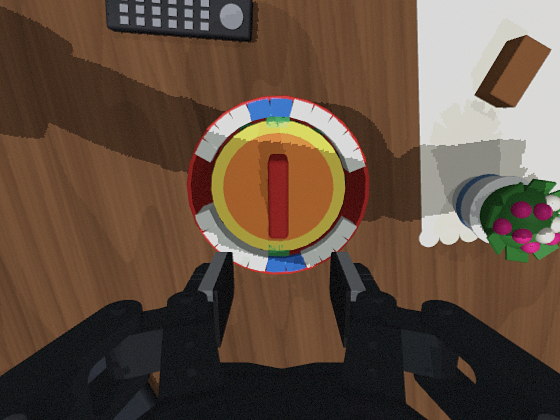

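View pics/s12.png

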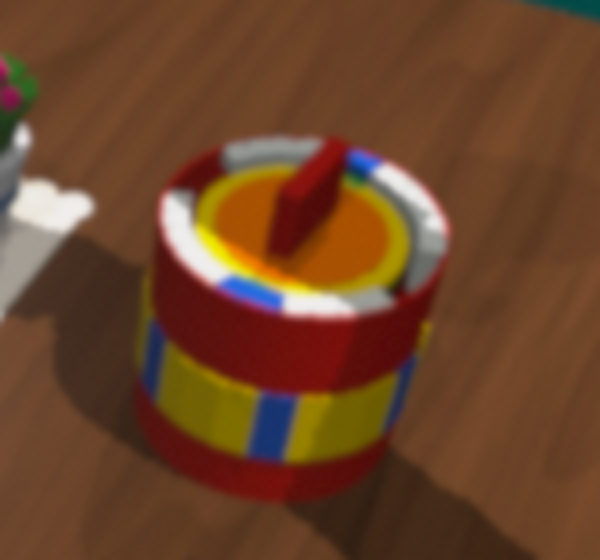

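The lid sits level in the mouth with both tabs, at (278,120) and (279,253), inside the blue pockets and next to the stops. Now to check its height, whether the other things have moved, and that the arm is clear.

```bash
python3 -m handwheel '[[[0.03,0.03,0,0,0,0,0.5],[0.06,0.06,0,0,0,0,0.5],[0.06,0.06,0,0,0,0,0.5],[0.06,0.06,0,0,0,0,0.5],[0.06,0.06,0,0,0,0,0.5]]]'
python3 - <<'E'
from h import *
o=r.get_obs();im=r.camera("wrist");c=cam("wrist",o);cv2.imwrite("pics/w13.png",im[...,::-1])
t=r.camera("top");s=r.camera("side");cv2.imwrite("pics/t13.png",t[...,::-1])
K={"top":cam("top"),"side":cam("side"),"wrist":c}
# predicted disc top edge (r 61mm) heights: compare yellow disc outer-left/right centre in side and top
for n,i in (("wrist",im),("side",s),("top",t)):
    p=proj(K[n],[.4648,-.1847,.19])[0]; print(n,"expected bar-top centre px",p.round(1))
    for k in blobs(i,(8,150,60),(33,255,255),150)[1]:
        e=cv2.fitEllipse(k); 
        if np.hypot(*(np.array(e[0])-p))<40:
            print("  disc ellipse",np.round(e[0],1),np.round(e[1],1),[ (z,ray(K[n],[e[0]],z)[0,:2].round(4)) for z in (.136,.145,.149)])
t0=cv2.imread("pics/top0.png")[...,::-1]
for nm,lo,hi in (("cardbox yel",(8,150,150),(35,255,255)),("green big",(45,90,50),(85,255,255)),("remote dark",(0,0,0),(180,255,45))):
    for q,i in (("before",t0),("after",t)):
        print(nm,q,[k[:,0].mean(0).round(1).tolist() for k in blobs(np.ascontiguousarray(i),lo,hi,150)[1]])
E
```

```text
t: 15.7
tcp_pos: [0.5226, -0.1254, 0.3229]
tcp_rot: [0.706, -0.046, 0.043, -0.706]
ft_force: [-0.7, 0.4, 0.3]
grip_width: 0.502
wrist expected bar-top centre px [220.5 283.4]
  disc ellipse [233.6 255.2] [106.1 129.5] [(0.136, array([ 0.4683, -0.1832])), (0.145, array([ 0.4701, -0.1795])), (0.149, array([ 0.4709, -0.1779]))]
side expected bar-top centre px [378.9 130.2]
top expected bar-top centre px [388.4 241.6]
  disc ellipse [384.6 246.4] [50.8 53.7] [(0.136, array([ 0.4599, -0.1874])), (0.145, array([ 0.4589, -0.1855])), (0.149, array([ 0.4585, -0.1847]))]
cardbox yel before [[376.8, 240.5], [226.3, 253.3], [135.7, 232.2], [200.7, 139.3], [283.1, 11.5]]
cardbox yel after [[384.2, 244.2], [135.5, 232.2], [200.7, 139.3], [283.1, 11.5]]
green big before [[43.4, 391.5], [285.2, 187.5], [406.3, 138.8], [283.3, 135.8]]
green big after [[43.3, 391.5], [283.1, 135.9]]
remote dark before [[504.9, 363.2], [384.5, 245.0]]
remote dark after [[442.2, 397.4], [448.5, 319.8], [302.3, 261.4], [420.1, 248.9], [381.6, 187.4]]
```

View pics/w13.png

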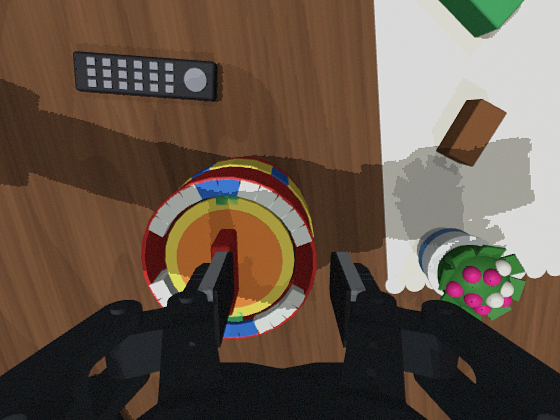

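View pics/t13.png

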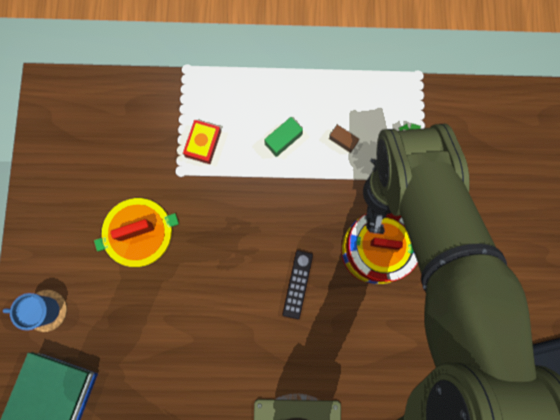

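The other things haven't moved. I'll check the lid's height once more from directly above, with the arm settled.

```bash
python3 -m handwheel '[[[-0.03,-0.03,0,0,0,0,1],[-0.058,-0.06,-0.03,0,0,0,1],[-0.058,-0.06,-0.05,0,0,0,1],[-0.058,-0.06,-0.05,0,0,0,1],[-0.058,-0.06,-0.05,0,0,0,1],[-0.058,-0.06,-0.05,0,0,0,1],[-0.058,-0.06,-0.05,0,0,0,1]]]'
python3 - <<'E'
from h import *
o=r.get_obs();im=r.camera("wrist");c=cam("wrist",o);cv2.imwrite("pics/w14.png",im[...,::-1]);print(o["tcp_pos"],c[2])
def width(m,zs,lab):
    for z in zs: print(lab,z,end=" ");w=ray(c,m,z)[:,:2].astype(np.float32);e=cv2.fitEllipse(cv2.convexHull(w));print(np.round(e[0],4),np.round(e[1],4))
h=cv2.cvtColor(im,cv2.COLOR_RGB2HSV)
for k in blobs(im,(8,120,50),(33,255,255),1500)[1]:
    x=k[:,0,:].astype(float); 
    if abs(x.mean(0)[0]-280)<60: width(x,(.133,.137,.141,.145,.149),"disc")
s=r.camera("side");t=r.camera("top")
cs=cam("side")
cv2.imwrite("pics/s14.png",cv2.resize(s[100:180,330:430],None,fx=7,fy=7,interpolation=0)[...,::-1])
# lid bar end corners predicted in side for locked / pushed-down
a=np.radians(-98.);d=np.array([np.cos(a),np.sin(a),0])
for zt in (.178,.190,.194):
    P=np.array([.4648,-.1847,zt]);print(zt,((proj(cs,[P+.032*d,P,P-.032*d])-[330,100])*7).round(0).tolist())
E
```

```text
t: 16.43
tcp_pos: [0.4678, -0.1842, 0.2763]
tcp_rot: [-0.706, 0.043, -0.046, 0.706]
ft_force: [-0.1, -0.2, 1.1]
grip_width: 1.003
[ 0.46784077 -0.18420305  0.27629595] [ 0.47626629 -0.11745578  0.40010503]
disc 0.133 [ 0.4575 -0.1966] [0.3628 0.55  ]
disc 0.137 [ 0.4494 -0.1915] [0.3449 0.546 ]
disc 0.141 [ 0.451  -0.1925] [0.3465 0.5299]
disc 0.145 [ 0.455  -0.1911] [0.3341 0.526 ]
disc 0.149 [ 0.4581 -0.1879] [0.3328 0.5144]
0.178 [[383.0, 195.0], [335.0, 243.0], [286.0, 292.0]]
0.19 [[390.0, 164.0], [342.0, 212.0], [292.0, 261.0]]
0.194 [[392.0, 153.0], [344.0, 201.0], [294.0, 251.0]]
```

View pics/w14.png

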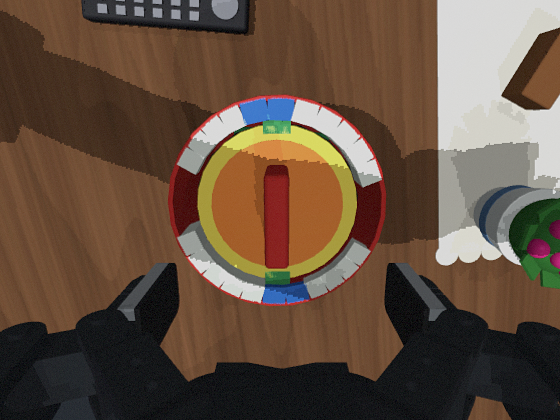

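View pics/s14.png

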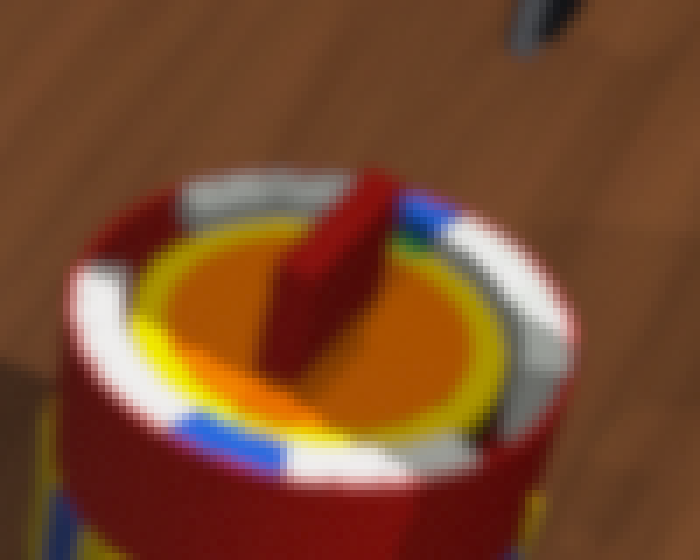

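In the side view the ends of the bar's top edge are at about (377,172) and (300,265) in the crop. The points predicted for a locked lid are (390,164) and (292,261), while a lid still pushed down would put them about 30 px lower. So it has sprung up and locked, and I'll hand the job in.

```bash
python3 -c "
from bench import r
print(r.close_job(), r.get_obs()['t'])"
```

```text
the job is handed in; nothing more can be done
the job is handed in; nothing more can be done
```

The job is done and handed in at about 16.5 s. The small green block is in the tub, and the small lid is on and locked. I set the lid's tabs in the gaps, pushed it down about 12 mm and turned it clockwise to the stop, about 86°, where the torque rose to 1.5 N m. Then I eased off and let go.

**Last checks**
- **Lock:** Both tabs lie inside the blue pockets, next to the stops. The top of the grip bar is about 189 mm high, against 190 mm expected when locked, and the lid looks level.
- **Block:** I saw it lying flat inside the tub before the lid went on.
- **Other things:** The card box, the larger green block and the larger lid have not moved beyond measuring error. The remote and the flower pot I checked only by eye: the remote looks unmoved, and the pot, partly hidden by the arm in the last top view, stands upright in the wrist view.
- **Arm:** The gripper is open and clear of the tub, touching nothing.
- **Failed check:** My last automatic fit of the disc's diameter merged with the wood colour and was useless. The locked height therefore rests on the bar in the side view.

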